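# Put the garlic away in the produce keeper

### The arm

A 6-joint arm with a two-finger parallel gripper is mounted at the origin on a cart in front of the work surface, level with it; the furniture and walls round the work are solid. World frame = base frame: x ahead of the robot, y to its left, z up, the work surface at z = 0. Lengths are in m, angles in rad, forces in N, time in s.
With the tool pointing down it reaches from about 0.375 to 0.9 m from the base axis. Payload 3.1 kg.
Tool frame: the origin (TCP) lies midway between the tips of the shut fingers; the grasp point (between the pads) lies robot.grip_depth behind it (robot.grip_depth is the distance from the TCP to the grasp point, in m); z points along the fingers, y is the line along which they close (so a half turn about z gives the same grasp; the last joint's range is limited). The gripper opens to 87 mm and grips with 3 to 60 N. Pads are 19 mm wide; open, the fingers measure 117 mm over their backs; the gripper's body (75 mm by 190 mm) begins 51 mm behind the grasp point.
Start: joints at [-1.329, 0.527, 1.433, -0, 1.181, -0.178], TCP at [0.255, -0.57, 0.223] pointing down, gripper open.
Joint ranges: [-3.08, 3.08], [-0.75, 2.2], [0.22, 2.44], [-1.43, 4.57], [0, 2.65], [-2.85, 2.85]. Speed limits (rad/s): [2.79, 2.79, 3.14, 3.14, 3.14, 3.14].

### API

Orientations are given as a unit quaternion [x, y, z, w].
In Python, from rig import robot gives the robot as it stands.
- The arm moves only by the tool nudge_tcp, called in YAML: its name, and indented under it one key for each argument. Schema: {"type":"object","properties":{"increments":{"type":"object","properties":{"rows":{"type":"array","items":{"type":"array","items":{"type":"number"},"minItems":4,"maxItems":4},"minItems":1,"maxItems":20}},"additionalProperties":false,"required":["rows"]},"aperture":{"type":"number"},"squeeze":{"type":"number"},"only":{"type":"string"},"quiet":{"type":"boolean"},"lines":{"type":"string"}},"required":["increments"],"additionalProperties":false}. increments is an object whose key "rows" holds a list of rows, 1 to 20 of them, each of 4 numbers: dx, dy, dz in m, then a turn about the tool's z in rad; each row shifts and turns the commanded pose from where the row before left it, along the tool's axes as they then stand; what a row does not reach is not made up. A row lasts 1/12 s, in which the tool goes at most 0.0417 m and 0.125 rad, less where a joint would pass 70% of its speed; a pose out of reach is approached as far as the arm can. aperture is the finger opening in m, set as the call begins (left out keeps the last). The fingers move at their own pace and stop on an object; squeeze is the grip in N (left out, the last holds). Time passes only in rows, so rows that do not move let the fingers close. The tool returns the time, the measured TCP pose, the force, the opening and the grip force at its end. only (a regular expression) keeps the lines of the reply that match it, lines (a string "A,B") keeps lines A to B, and quiet returns only ok. Input that does not fit is refused with a message, and nothing moves.
- robot.get_obs(): the state, without advancing time (a new reading comes with each control period).
- robot.camera(name): name is "side" or "top"; returns a dict with "img" (480x640x3 uint8, red, green, blue), "fx", "fy", "cx", "cy" (pixels), "xyz" and "attitude" of the camera in the world. Camera axes: x right, y down, z forward; pixel columns grow to the right and rows downward; lengths in m; the calibration is good to about 2 mm. A picture is of the moment at which its call begins. There is no depth.
- robot.hand_in(): hands the job in; it is judged then, once.
The state is a dict: "time": time; "q": joint angles; "joint_velocities": joint speeds; "joint_torque": joint torques, N m; "position": TCP position; "tool_rot": TCP orientation; "ft_force": force on the tool from outside, world axes, zero at the start; "moment": the same for the moment, N m; "grip_width": finger opening in m; "grip_force": force on a finger pad.
Only numpy, scipy, OpenCV 4.12 (cv2) and the standard library are available. Lean on these libraries where they do the work, as an engineer would, in place of code of your own. Each camera call takes 0.05 s, during which the arm holds its last target. There are 200 camera calls.

### The job

Put the garlic bulb into the open white produce keeper, then press the green cover down until its catch snaps and holds it shut, and then turn the black vent knob until its white pointer line points at the red mark. Leave the onion, lemon and lime where they lie.

Things in the scene. Friction and masses are not known exactly. Their poses are not given: they have to be found in the camera images.
- keeper: White produce keeper, fixed, on a board over the hob. 130 mm along its y; along its x it reaches from -115 to +113 mm. Origin: on the underside; x points away from the robot, y to the left. Near part (middle x=-45 mm): open bin, outside 140 (x) x 130 (y) x 70 mm high, walls and floor 6 mm (inside 128 x 118, 64 deep). Far part (middle x=+69 mm): closed deck 40 mm high with the vent knob.
- keeper_in (a point): Centre of the bin's inner floor, 6 mm above the keeper's underside; axes as the keeper's.
- cover (a joint): Green cover, hinged along the bin's right side; rad: 0 shut, 1.57 upright, 2.1 fully open; starts leaning back past upright. Stays put when open; nearly shut, a weak spring (under 2 N at the free edge) lifts it again unless latched. In the last 0.11 rad a nub on its tongue rides over a sprung roller on the bin's left: about 10 N at the pad. Then it rests firmly at 0 to 0.01 rad, held shut.
- cover_hinge (a point): Middle of the hinge pin, at keeper x=-45, y=-69, z=+76 mm. Turns with the cover (axes as the keeper's at cover 0): the plate, 138 mm wide (x) and 8 mm thick (4 mm either side of the pin's plane), runs 151 mm along the point's +y to its free edge, the last 11 mm a tongue 44 mm wide that also hangs 31 mm down (-z). z points out of the cover's outer (upper) face.
- cover_pad (a point): Middle of the outer face of the grey thumb pad (34 x 50 mm) on the cover, 123 mm from the hinge along the cover, 6.5 mm outside the pin's plane; the place to press. Turns with the cover.
- vent_knob (a joint): Angle of the vent knob, rad, upright axis, range 0 to 2.7, growing clockwise seen from above. At 0 its white pointer line points to the keeper's +y (left); at 1.571 it points to the keeper's +x (away), where the red mark is (the other ticks are white). It stays where it is left (friction about 0.04 N m).
- vent_grip (a point): On the knob's axis at grip height, 21.5 mm above the deck; keeper x=+69, y=0 mm. Knob: black disc 54 mm across, 6 mm thick, with an upright bar grip 14 mm thick, 50 mm long, its top 10 mm above this point, its foot 14 mm below. Turns with the knob: y runs along the bar to the pointer end, x across the bar. A wall cabinet hangs 0.68 m above the worktop beyond x=0.58 m.
- garlic: Pale garlic bulb, about 56 mm across and 56 mm high with a pointed top, loose, on the worktop among the other produce. Origin: centre of its underside. A mini oven 0.21 m high stands beside it, beyond about x=0.45 m and left of about y=0.18 m.
- onion: Red onion, 64 x 67 x 71 mm, loose. Origin: centre of its underside. To be left alone.
- lemon: Yellow lemon, 83 mm long (its x), 58 mm thick, loose. Origin: centre of its underside. To be left alone.
- lime: Green lime, about 46 mm, loose. Origin: centre of its underside. To be left alone.

How it is judged:
By the outcome, as a careful person would: the job done as asked, in the order asked, and still so for the second after the job is handed in, with the robot touching nothing.
It also fails if it takes over 72 s, if anything falls off the work surface, if the arm or the gripper's body presses on something with over 40 N, if the wrist force passes 120 N, or if a joint passes its speed limit or range.

## Working session

There is one attempt and no reset: what is moved stays moved. The work goes in short steps, Python scripts to look and compute and a tool call to move; the robot and the scene stay as the last step left them, time stands still between calls to the robot, and variables do not carry over. Pictures are saved under pics/ and viewed, at most 10 in all, crops included, and the job is handed in when it is done.

```bash
ls; mkdir -p pics
```

Run:
```python
from rig import robot
import cv2
for n in("top","side"):
    c=robot.camera(n); cv2.imwrite(f"pics/{n}0.png",c["img"][:,:,::-1]); print(n,{k:v for k,v in c.items() if k!="img"})
print(robot.get_obs(),robot.grip_depth)
```

```text
pics
rig.py
top {'fx': 587.3604493143165, 'fy': 587.3604493143165, 'cx': 322.05857400320696, 'cy': 232.6351621690977, 'xyz': array([0.22903261, 0.07834632, 1.3853082 ]), 'attitude': array([-0.65977017,  0.74406595, -0.07769594,  0.07094029])}
side {'fx': 554.9561857337513, 'fy': 554.9561857337513, 'cx': 317.41072329272026, 'cy': 243.09517863280203, 'xyz': array([0.33887926, 0.84961744, 0.75754769]), 'attitude': array([-0.10074355,  0.90120412, -0.41983777,  0.03765796])}
{'time': 0.1, 'q': array([-1.32852149e+00,  5.28359525e-01,  1.43376354e+00, -2.05924312e-05,
        1.18141568e+00, -1.78522790e-01]), 'joint_velocities': array([-2.99143951e-05, -2.48819294e-03, -3.56322173e-03, -5.76867721e-04,
       -1.54294337e-04,  5.55209455e-04]), 'joint_torque': array([-2.79398328e-04, -4.40985382e+01, -1.77150643e+01,  6.35057688e-02,
        5.33761270e-02, -3.90886009e-05]), 'position': array([ 0.25515332, -0.56982359,  0.22168128]), 'tool_rot': array([ 9.77946419e-01,  2.08853669e-01, -4.05284587e-05, -9.72249219e-04]), 'ft_force': array([ 0.48566216, -0.37452822, -1.12366802]), 'moment': array([ 0.04428595, -0.02265551, -0.02082744]), 'grip_force': 0.0, 'grip_width': 0.08691445864022532} 0.0187
```

View pics/top0.png

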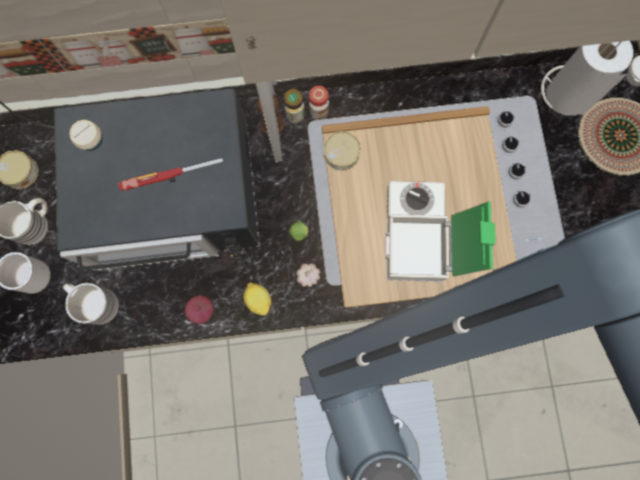

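View pics/side0.png

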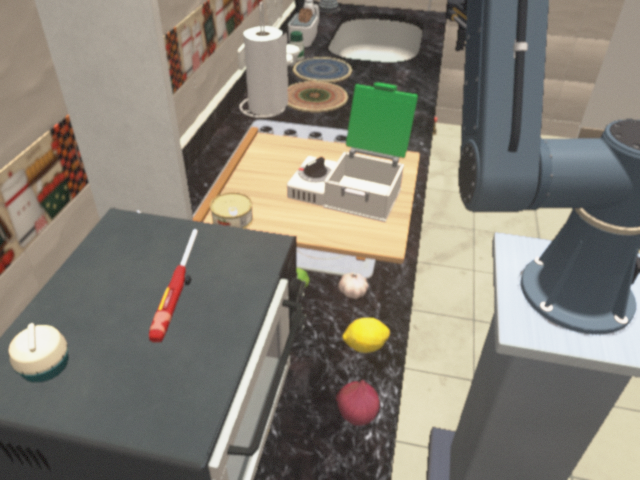

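The top view shows the garlic at about (308,274), between the lime (299,231) and the lemon (258,300). The bin centre is near (417,250), the knob near (417,198) and the open cover near (475,238). In the side view the garlic is at (353,286) and the knob at (317,168). Next I'll make zoomed crops.

Create h.py:
```python
import numpy as np, cv2
from scipy.spatial.transform import Rotation as R
from rig import robot
def ray(c,u,v):
    d=R.from_quat(c["attitude"]).apply([(u-c["cx"])/c["fx"],(v-c["cy"])/c["fy"],1]); return c["xyz"],d/np.linalg.norm(d)
def plane(c,u,v,z):
    o,d=ray(c,u,v); return o+d*(z-o[2])/d[2]
def tri(a,pa,b,pb):
    o,d=ray(a,*pa); p,e=ray(b,*pb)
    s=np.linalg.lstsq(np.c_[d,-e],p-o,rcond=None)[0]
    A,B=o+d*s[0],p+e*s[1]; return (A+B)/2,np.linalg.norm(A-B)
def blob(c,box,f):
    u0,v0,u1,v1=box; h=cv2.cvtColor(c["img"],cv2.COLOR_RGB2HSV)[v0:v1,u0:u1].astype(int)
    m=f(h[...,0],h[...,1],h[...,2]).astype(np.uint8)
    n,l,s,ce=cv2.connectedComponentsWithStats(m); k=1+np.argmax(s[1:,4])
    return ce[k]+[u0,v0],s[k]+[u0,v0,0,0,0]
```

Run:
```python
from h import *
T,S=robot.camera("top"),robot.camera("side")
g=lambda h,s,v:(v>110)&(s<110)
t,ts=blob(T,(290,256,326,292),g); s,ss=blob(S,(330,268,376,304),g)
print(t,ts,s,ss,tri(T,t,S,s),plane(T,*t,.028))
for n,bt,bs,f in [("lemon",(235,275,280,325),(335,310,395,360),lambda h,s,v:(h>20)&(h<35)&(s>150)&(v>100)),("lime",(285,218,312,245),(290,262,315,292),lambda h,s,v:(h>35)&(h<70)&(s>100)),("onion",(180,290,220,328),(330,375,385,430),lambda h,s,v:((h>160)|(h<5))&(s>100)&(v>60))]:
    t,ts=blob(T,bt,f); s,ss=blob(S,bs,f); print(n,tri(T,t,S,s),ts)
a=cv2.resize(T["img"][170:290,370:510],None,fx=5,fy=5,interpolation=cv2.INTER_CUBIC)
b=cv2.resize(S["img"][75:225,280:430],None,fx=4,fy=4,interpolation=cv2.INTER_CUBIC)
cv2.imwrite("pics/t1.png",a[:,:,::-1]);cv2.imwrite("pics/s1.png",b[:,:,::-1])
```

```text
[307.80555556 274.63194444] [297 263  23  24 432] [353.01880531 280.09070796] [330 268  44  30 904] (array([0.42259626, 0.09265425, 0.02838275]), np.float64(0.00010812794628321313)) [0.42259626 0.09265962 0.028     ]
lemon (array([0.38371366, 0.23951206, 0.05315018]), np.float64(0.01218472123804799)) [245 295   1   1   1]
lime (array([0.52344187, 0.10318597, 0.03032964]), np.float64(0.01062081945247038)) [290 221  17  20 249]
onion (array([0.37214658, 0.35254853, 0.02507267]), np.float64(0.0016461283891747404)) [185 295  29  28 533]
```

View pics/t1.png

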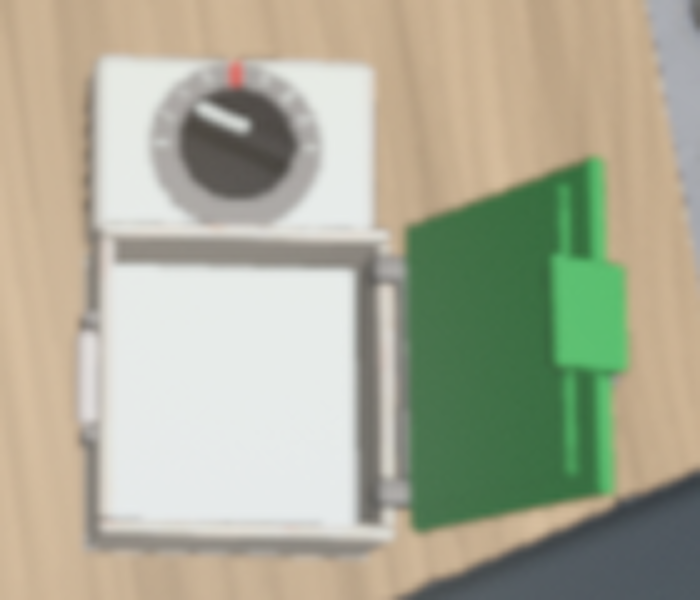

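View pics/s1.png

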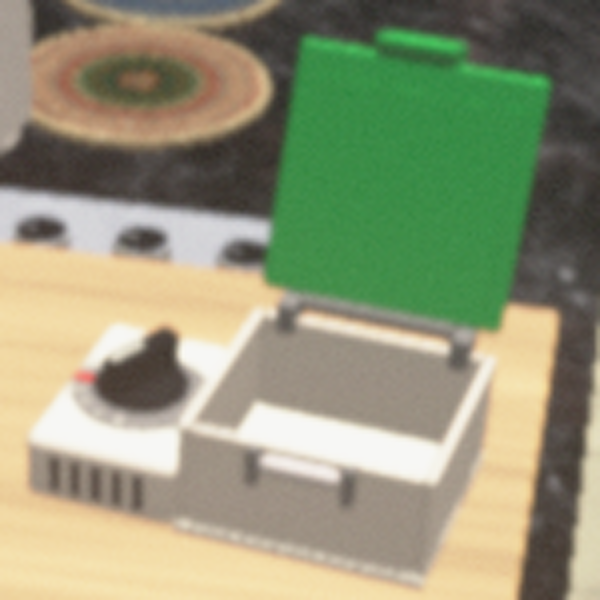

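The crops give me usable corners. In the top crop the bin rim corners are (103,232), (387,232), (394,538) and (97,530). In the side crop the same corners are (180,430), (265,312), (493,360) and (435,485). The pointer line runs (248,127)→(200,105), and the red mark is at (236,73).

Run:
```python
from h import *
T,S=robot.camera("top"),robot.camera("side")
t=lambda x,y:((x+.5)/5-.5+370,(y+.5)/5-.5+170); s=lambda x,y:((x+.5)/4-.5+280,(y+.5)/4-.5+75)
P={}
for n,a,b in [("FL",(103,232),(180,430)),("FR",(387,232),(265,312)),("NR",(394,538),(493,360)),("NL",(97,530),(435,485)),("tongueEnd",(590,258),(378,34)),("red",(236,73),(85,377)),("coverFarTop",(603,160),(302,38)),("coverNearTop",(610,493),(548,78))]:
    P[n],e=tri(T,t(*a),S,s(*b)); print(n,P[n].round(4),round(e,4))
c=(P["FL"]+P["FR"]+P["NR"]+P["NL"])/4; f=(P["FL"]+P["FR"])/2-(P["NR"]+P["NL"])/2; l=(P["FL"]+P["NL"]-P["FR"]-P["NR"])/2
print("centre",c,"x len",np.linalg.norm(f[:2]),"y len",np.linalg.norm(l[:2]),"yaw",np.arctan2(f[1],f[0]),np.arctan2(-l[0],l[1]))
z=c[2]-.07+.0715
a,b=plane(T,*t(248,127),z),plane(T,*t(200,105),z); print("pointer",a,b,"heading",np.arctan2(*(b-a)[[1,0]]))
print("knob disc c",plane(T,*t(238,142),c[2]-.024),"deck TL,TR",plane(T,*t(98,58),c[2]-.03),plane(T,*t(373,65),c[2]-.03))
m=lambda h,s,v:(h>18)&(h<36)&(s>120)&(v>120)
p,q=blob(T,(235,275,280,325),m); print("lemon",plane(T,*p,.029),q)
m=lambda h,s,v:(s<75)&(v>120)
p,q=blob(S,(330,268,376,304),m); print("garlic side",p,q,plane(S,*p,.028))
```

```text
FL [ 0.521  -0.1068  0.1046] 0.0002
FR [ 0.5016 -0.2325  0.1068] 0.0073
NR [ 0.3681 -0.2133  0.1058] 0.0017
NL [ 0.386  -0.0843  0.1079] 0.0036
tongueEnd [ 0.4522 -0.2731  0.2591] 0.0005
red [ 0.5923 -0.1822  0.0803] 0.0036
coverFarTop [ 0.4946 -0.29    0.2446] 0.0002
coverNearTop [ 0.3604 -0.2677  0.2473] 0.0009
centre [ 0.44418663 -0.15920249  0.10623938] x len 0.1358665369177974 y len 0.12869734389514254 yaw -0.15395504187053358 -0.14549074502542017
pointer [ 0.56076205 -0.17815148  0.10773938] [ 0.57355027 -0.15822717  0.10773938] heading 1.0001787019917077
knob disc c [ 0.56087226 -0.17761585  0.08223938] deck TL,TR [ 0.61015615 -0.120466    0.07623938] [ 0.59146422 -0.24660868  0.07623938]
lemon [0.37964059 0.21670226 0.029     ] [244 283  27  33 585]
garlic side [353.00113636 279.96818182] [330 268  44  30 880] [0.42278239 0.09192573 0.028     ]
```

nudge_tcp:
  increments: {"rows":[[0, 0, -0.018, -0.115], [0, 0, -0.018, -0.115], [0, 0, -0.018, -0.115], [0, 0, -0.018, -0.115], [0, 0, -0.018, -0.115], [0, 0, -0.018, -0.115], [0, 0, -0.018, -0.115], [0, 0, -0.018, -0.115], [0, 0, -0.018, -0.115], [0, 0, -0.018, -0.115], [0, 0, 0, 0]]}
  aperture: 0.087

```text
time: 1.22
position: [0.2557, -0.5721, 0.4069]
tool_rot: [0.706, 0.708, -0.002, 0.004]
ft_force: [-0.3, 0.1, 0.7]
grip_width: 0.0867
grip_force: 0.0
```

nudge_tcp:
  increments: {"rows":[[0.0331, 0.0168, 0, 0], [0.0331, 0.0168, 0, 0], [0.0331, 0.0168, 0, 0], [0.0331, 0.0168, 0, 0], [0.0331, 0.0168, 0, 0], [0.0331, 0.0168, 0, 0], [0.0331, 0.0168, 0, 0], [0.0331, 0.0168, 0, 0], [0.0331, 0.0168, 0, 0], [0.0331, 0.0168, 0, 0], [0.0331, 0, 0, 0], [0.0331, 0, 0, 0], [0.0331, 0, 0, 0], [0.0331, 0, 0, 0], [0.0331, 0, 0, 0], [0.0331, 0, 0, 0], [0.0331, 0, 0, 0], [0.0331, 0, 0, 0], [0.0331, 0, 0, 0], [0.0331, 0, 0, 0]]}

```text
time: 2.88
position: [0.4224, 0.0932, 0.4016]
tool_rot: [0.708, 0.706, -0.0, -0.0]
ft_force: [0.3, 0.3, 1.0]
grip_width: 0.0874
grip_force: 0.0
```

nudge_tcp:
  increments: {"rows":[[0, 0, 0, 0], [0, 0, 0, 0]]}

```text
time: 3.05
position: [0.4225, 0.0929, 0.4016]
tool_rot: [0.706, 0.708, -0.001, -0.0]
ft_force: [0.6, -0.2, 0.1]
grip_width: 0.0871
grip_force: 0.0
```

```bash
python3 -c "
from rig import robot
print(robot.get_obs()['q'])"
```

```text
[-4.27113532e-02  6.91981132e-02  1.60446402e+00 -3.83643987e-04
  1.46944708e+00 -4.44226396e-02]
```

nudge_tcp:
  increments: {"rows":[[0, 0, 0.034, 0], [0, 0, 0.034, 0], [0, 0, 0.034, 0], [0, 0, 0.034, 0], [0, 0, 0.034, 0], [0, 0, 0.034, 0], [0, 0, 0.034, 0], [0, 0, 0.034, 0], [0, 0, 0.034, 0], [0, 0, 0.034, 0], [0, 0, 0.02, 0], [0, 0, 0.02, 0], [0, 0, 0.014, 0], [0, 0, 0, 0], [0, 0, 0, 0]]}

```text
time: 4.3
position: [0.4229, 0.0905, 0.0079]
tool_rot: [0.708, 0.706, -0.001, -0.001]
ft_force: [-0.1, 0.8, 0.7]
grip_width: 0.0872
grip_force: 0.0
```

nudge_tcp:
  increments: {"rows":[[0, 0, 0, 0], [0, 0, 0, 0], [0, 0, 0, 0], [0, 0, 0, 0], [0, 0, 0, 0], [0, 0, 0, 0], [0, 0, 0, 0], [0, 0, 0, 0], [0, 0, 0, 0], [0, 0, 0, 0]]}
  aperture: 0.03
  squeeze: 15

```text
time: 5.13
position: [0.4235, 0.0916, 0.0089]
tool_rot: [0.707, 0.707, 0.0, 0.0]
ft_force: [-0.6, 0.7, 6.4]
grip_width: 0.0533
grip_force: 15.0
```

nudge_tcp:
  increments: {"rows":[[0, 0, -0.02, 0], [0, 0, -0.03, 0], [0, 0, -0.03, 0], [0, 0, -0.03, 0], [0, 0, -0.03, 0], [0, 0, -0.03, 0], [0, 0, -0.03, 0], [-0.025, 0.002, 0, 0], [-0.025, 0.002, 0, 0], [-0.025, 0.002, 0, 0], [-0.025, 0.002, 0, 0], [-0.025, 0.002, 0, 0], [-0.025, 0.002, 0, 0], [-0.025, 0.002, 0, 0], [-0.025, 0.002, 0, 0], [-0.025, 0.002, 0, 0], [-0.025, 0.002, 0, 0], [0, 0, 0, 0.075], [0, 0, 0, 0.075], [0, 0, 0, 0]]}

```text
time: 6.8
position: [0.4428, -0.1587, 0.2081]
tool_rot: [0.759, 0.651, -0.0, -0.001]
ft_force: [-0.5, 0.2, 0.2]
grip_width: 0.0532
grip_force: 15.0
```

nudge_tcp:
  increments: {"rows":[[0, 0, 0, 0], [0, 0, 0.03, 0], [0, 0, 0.03, 0], [0, 0, 0.03, 0], [0, 0, 0, 0], [0, 0, 0, 0]]}

```text
time: 7.3
position: [0.4423, -0.1574, 0.1176]
tool_rot: [0.758, 0.653, -0.001, -0.002]
ft_force: [0.4, -0.0, 0.1]
grip_width: 0.0535
grip_force: 15.0
```

Run:
```python
from h import *
c=robot.camera("top")["img"][170:290,370:510]; d=robot.camera("side")["img"][75:225,280:430]
cv2.imwrite("pics/2.png",np.hstack([cv2.resize(c,(400,343)),cv2.resize(d,(343,343))])[:,:,::-1])
```

```text
(no output)
```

View pics/2.png

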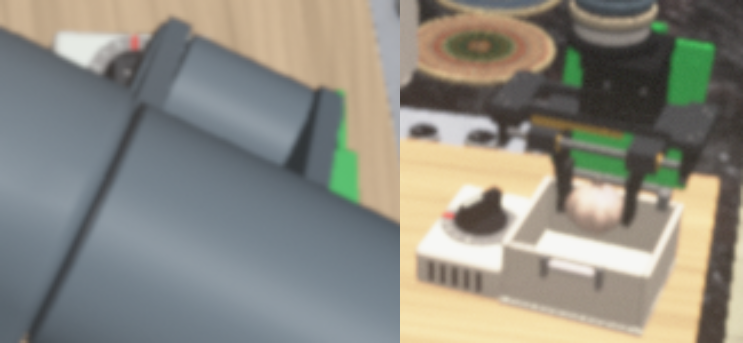

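The side view shows the garlic held centrally over the bin, with the fingers clear of its walls. I'll lower it and release.

nudge_tcp:
  increments: {"rows":[[0, 0, 0.02, 0], [0, 0, 0.02, 0], [0, 0, 0.019, 0], [0, 0, 0, 0], [0, 0, 0, 0], [0, 0, 0, 0]]}

```text
time: 7.9
position: [0.4444, -0.159, 0.0612]
tool_rot: [0.758, 0.652, 0.0, 0.001]
ft_force: [0.5, 0.3, -0.2]
grip_width: 0.0531
grip_force: 15.0
```

nudge_tcp:
  increments: {"rows":[[0, 0, 0, 0], [0, 0, 0, 0], [0, 0, 0, 0], [0, 0, 0, 0], [0, 0, 0, 0], [0, 0, 0, 0]]}
  aperture: 0.074

```text
time: 8.4
position: [0.4434, -0.1585, 0.0597]
tool_rot: [0.758, 0.652, 0.0, 0.0]
ft_force: [-0.2, -0.2, -0.1]
grip_width: 0.0733
grip_force: 0.0
```

nudge_tcp:
  increments: {"rows":[[0, 0, -0.02, 0], [0, 0, -0.03, 0], [0, 0, -0.04, 0], [0, 0, -0.04, 0], [0, 0, -0.04, 0], [0, 0, -0.04, 0], [0, 0, -0.04, 0], [0, 0, -0.03, 0], [0, 0, 0, 0]]}

```text
time: 9.15
position: [0.4464, -0.1603, 0.3463]
tool_rot: [0.758, 0.652, 0.002, 0.007]
ft_force: [1.3, -0.3, -0.1]
grip_width: 0.0736
grip_force: 0.0
```

nudge_tcp:
  increments: {"rows":[[-0.028, 0, 0, 0], [-0.028, 0, 0, 0], [-0.028, 0, 0, 0], [-0.028, 0, 0, 0], [-0.028, 0, 0, 0], [-0.026, 0, 0, 0], [0, 0, 0, 0], [0, 0, 0.03, 0], [0, 0, 0.03, 0], [0, 0, 0.03, 0], [0, 0, 0.03, 0], [0, 0, 0.011, 0], [0, 0, 0, 0], [0, 0, 0, 0]]}
  aperture: 0
  squeeze: 10

```text
time: 10.32
position: [0.4181, -0.3215, 0.2076]
tool_rot: [0.758, 0.652, 0.0, -0.001]
ft_force: [0.2, -0.2, 0.3]
grip_width: 0.0008
grip_force: 0.0
```

nudge_tcp:
  increments: {"rows":[[0.016, 0, -0.0014, 0], [0.016, 0, -0.0014, 0], [0.016, 0, -0.0014, 0], [0.016, 0, -0.0014, 0], [0.016, 0, -0.0014, 0], [0.014, 0, 0.003, 0], [0.014, 0, 0.003, 0], [0.014, 0, 0.003, 0], [0.014, 0, 0.003, 0], [0, 0, 0, 0]]}

```text
time: 11.15
position: [0.4382, -0.1845, 0.2037]
tool_rot: [0.757, 0.653, 0.0, -0.001]
ft_force: [-0.1, 0.1, 0.3]
grip_width: 0.0006
grip_force: 0.0
```

Run:
```python
from h import *
d=robot.camera("side")["img"][45:225,250:460]
cv2.imwrite("pics/3.png",cv2.resize(d,None,fx=3,fy=3)[:,:,::-1])
```

```text
(no output)
```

View pics/3.png

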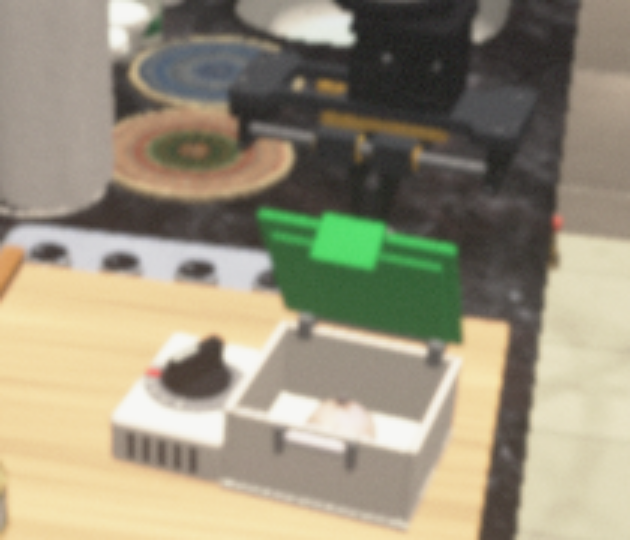

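The cover has passed upright and leans inward at about 60°, and the garlic sits in the bin. I'll continue the arc.

nudge_tcp:
  increments: {"rows":[[0.01, 0, 0.005, 0], [0.01, 0, 0.005, 0], [0.0065, 0, 0.0072, 0], [0.0065, 0, 0.0072, 0], [0.0065, 0, 0.0072, 0], [0.0045, 0, 0.0086, 0], [0.0045, 0, 0.0086, 0], [0.0045, 0, 0.0086, 0], [0.005, 0, 0.0065, 0], [0.005, 0, 0.0065, 0], [0.0075, 0, 0, 0], [0.0075, 0, 0, 0], [0, 0, 0, 0]]}

```text
time: 12.28
position: [0.4509, -0.1209, 0.1329]
tool_rot: [0.756, 0.654, -0.006, 0.006]
ft_force: [-0.4, -5.0, 8.5]
grip_width: 0.0006
grip_force: 4.8
```

nudge_tcp:
  increments: {"rows":[[0, 0, 0.004, 0], [0, 0, 0.004, 0], [0, 0, 0.004, 0], [0, 0, 0.003, 0], [0, 0, 0, 0], [0, 0, 0, 0]]}

```text
time: 12.78
position: [0.4503, -0.1111, 0.1222]
tool_rot: [0.757, 0.653, -0.0, 0.001]
ft_force: [-8.8, -1.6, 46.1]
grip_width: 0.0008
grip_force: 22.9
```

nudge_tcp:
  increments: {"rows":[[0, 0, -0.006, 0], [0, 0, -0.006, 0], [0, 0, -0.04, 0], [0, 0, -0.04, 0], [0, 0, -0.04, 0], [-0.02, 0.02, -0.04, 0], [0, 0, -0.02, 0], [0, 0, 0, 0], [0, 0, 0, 0]]}

```text
time: 13.53
position: [0.4645, -0.1294, 0.3039]
tool_rot: [0.758, 0.652, 0.0, -0.001]
ft_force: [-0.2, 0.5, -0.4]
grip_width: 0.0006
grip_force: 0.0
```

Run:
```python
from h import *
T,S=robot.camera("top"),robot.camera("side")
d=S["img"][100:225,280:430]; c=T["img"][170:290,370:510]
cv2.imwrite("pics/4.png",np.hstack([cv2.resize(d,(400,333)),cv2.resize(c,(389,333))])[:,:,::-1])
```

```text
(no output)
```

View pics/4.png

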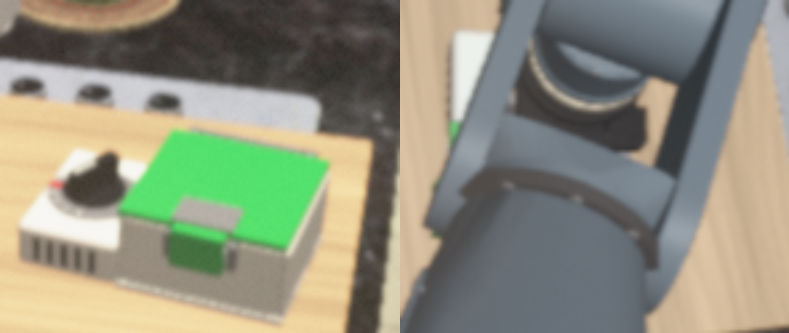

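The side view shows the cover lying flat on the bin, with the tongue hooked over the roller and no gap. The top view is blocked by the arm. Next is the knob.

nudge_tcp:
  increments: {"rows":[[-0.0083, 0.0252, 0.02, 0], [-0.0083, 0.0252, 0.02, 0], [-0.0083, 0.0252, 0.02, 0], [-0.0083, 0.0252, 0.02, 0], [0, 0, 0.01, 0.105], [0, 0, 0.01, 0.105], [0, 0, 0.01, 0.105], [0, 0, 0.01, 0.105], [0, 0, 0, 0], [0, 0, 0, 0]]}
  aperture: 0.04

```text
time: 14.47
position: [0.5578, -0.177, 0.1817]
tool_rot: [0.877, 0.481, -0.002, -0.003]
ft_force: [0.1, -0.1, -0.4]
grip_width: 0.0397
grip_force: 0.0
```

Run:
```python
from h import *
T,S=robot.camera("top"),robot.camera("side"); print(robot.get_obs()["q"])
d=S["img"][100:225,260:410]; c=T["img"][160:280,350:490]
cv2.imwrite("pics/5.png",np.hstack([cv2.resize(d,(400,333)),cv2.resize(c,(389,333))])[:,:,::-1])
```

```text
[-4.98272653e-01  5.23706405e-01  1.56956636e+00  1.26064076e-04
  1.04989329e+00  6.93641952e-02]
```

View pics/5.png

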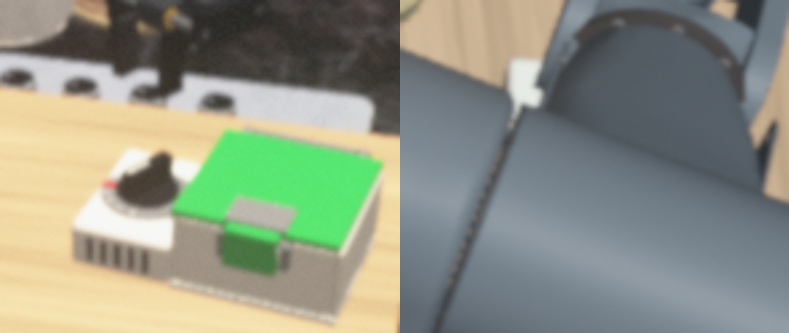

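The cover stays flat with no one touching it, so it is latched, and the gripper is above the knob. I'll descend and grip the bar.

nudge_tcp:
  increments: {"rows":[[0.001, 0, 0.03, 0], [0, 0, 0.03, 0], [0, 0, 0.015, 0], [0, 0, 0.01, 0], [0, 0, 0.005, 0], [0, 0, 0, 0], [0, 0, 0, 0]]}

```text
time: 15.15
position: [0.5608, -0.1778, 0.095]
tool_rot: [0.877, 0.48, 0.001, 0.001]
ft_force: [0.3, 0.3, 0.5]
grip_width: 0.0404
grip_force: 0.0
```

nudge_tcp:
  increments: {"rows":[[0, 0, 0, 0], [0, 0, 0, 0], [0, 0, 0, 0], [0, 0, 0, 0], [0, 0, 0, 0]]}
  aperture: 0.005
  squeeze: 12

```text
time: 15.57
position: [0.5568, -0.1753, 0.0942]
tool_rot: [0.877, 0.48, -0.002, -0.004]
ft_force: [-8.3, 5.4, 7.2]
grip_width: 0.0148
grip_force: 5.0
```

nudge_tcp:
  increments: {"rows":[[0, -0.0025, 0, 0], [0, 0, 0, 0.115], [0, 0, 0, 0.115], [0, 0, 0, 0.115], [0, 0, 0, 0.115], [0, 0, 0, 0.115], [0, 0, 0, 0.115], [0, 0, 0, 0.115], [0, 0, 0, 0.115], [0, 0, 0, 0.115], [0, 0, 0, 0.115], [0, 0, 0, 0], [0, 0, 0, 0], [0, 0, 0, 0]]}
  squeeze: 20

```text
time: 16.73
position: [0.5564, -0.1748, 0.0942]
tool_rot: [0.997, -0.073, -0.002, -0.001]
ft_force: [-4.2, 3.3, 5.0]
grip_width: 0.014
grip_force: 20.0
```

nudge_tcp:
  increments: {"rows":[[0, 0, 0, 0], [0, 0, 0, 0], [0, 0, 0, 0], [0, 0, -0.01, 0], [0, 0, -0.03, 0], [0, 0, -0.04, 0], [0, 0, -0.04, 0], [0, 0, -0.04, 0], [0, 0, -0.04, 0]]}
  aperture: 0.05

```text
time: 17.48
position: [0.558, -0.1762, 0.2971]
tool_rot: [0.997, -0.074, 0.001, 0.0]
ft_force: [0.4, -0.9, 0.1]
grip_width: 0.0495
grip_force: 0.0
```

nudge_tcp:
  increments: {"rows":[[-0.01, 0.035, 0, 0], [-0.01, 0.035, 0, 0], [-0.01, 0.035, 0, 0], [-0.01, 0.035, 0, 0], [-0.01, 0.035, 0, 0], [-0.01, 0.035, 0, 0], [-0.01, 0.035, 0, 0], [-0.01, 0.035, 0, 0], [-0.01, 0.035, 0, 0], [-0.01, 0.035, 0, 0], [-0.01, 0.035, 0, 0], [-0.01, 0.035, 0, 0], [0, 0, 0, 0], [0, 0, 0, 0], [0, 0, 0, 0], [0, 0, 0, 0]]}

```text
time: 18.82
position: [0.3775, -0.5723, 0.2945]
tool_rot: [0.997, -0.074, 0.0, -0.0]
ft_force: [0.3, -0.2, 0.2]
grip_width: 0.0501
grip_force: 0.0
```

Run:
```python
from h import *
T,S=robot.camera("top"),robot.camera("side")
d=S["img"][100:225,260:410]; c=T["img"][165:285,370:510]
cv2.imwrite("pics/6.png",np.hstack([cv2.resize(d,(300,250)),cv2.resize(c,None,fx=3.5,fy=3.5)[:250]])[:,:,::-1])
cv2.imwrite("pics/6.png",np.vstack([cv2.resize(c,(630,540))])[:,:,::-1])
```

```text
(no output)
```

View pics/6.png

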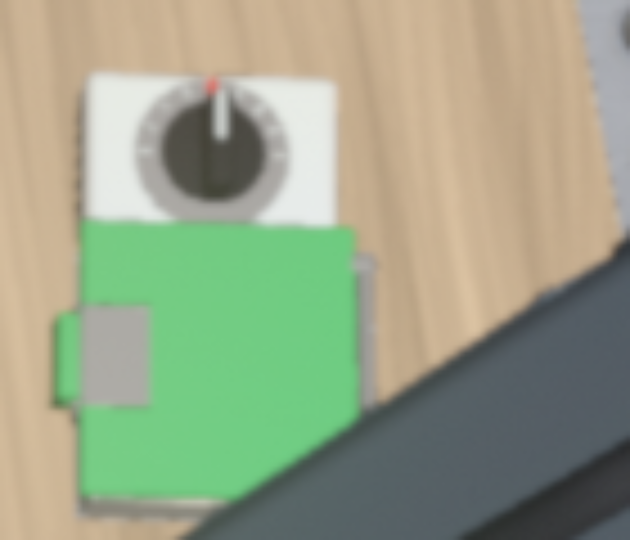

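The pointer line runs from (222,140) to (222,93) in the crop, toward the red mark at (211,87), with some parallax. The cover looks flat. I'll check both numerically.

Run:
```python
from h import *
T,S=robot.camera("top"),robot.camera("side")
# pointer: pale pixels inside the dark knob
u0,v0,k=400,180,8
im=cv2.resize(T["img"][v0:v0+36,u0:u0+40],None,fx=k,fy=k,interpolation=cv2.INTER_CUBIC)
g=cv2.cvtColor(im,cv2.COLOR_RGB2GRAY)
for th in(140,170):
  n,l,s,c=cv2.connectedComponentsWithStats((g>th).astype(np.uint8))
  for i in range(1,n):
    x,y,w,h,a=s[i]
    if 8*k*k*.3<a<8*k*k*8 and x>0:
        p=np.argwhere(l==i)[:,::-1].astype(np.float32); vx,vy,cx,cy=cv2.fitLine(p,cv2.DIST_L2,0,.01,.01).ravel()
        if vy>0: vx,vy=-vx,-vy
        f=lambda q:plane(T,(q[0]+.5)/k-.5+u0,(q[1]+.5)/k-.5+v0,.1085)
        m=np.array([cx,cy]);v=np.array([vx,vy])*k*3
        d=f(m+v)-f(m-v); print(th,s[i],f(m),"heading",np.arctan2(d[1],d[0]))
# red mark
for n,C,b in(("T",T,(405,175,430,195)),("S",S,(285,150,315,185))):
  p,q=blob(C,b,lambda h,s,v:((h<8)|(h>170))&(s>90)&(v>100)); print(n,p,q[4],plane(C,*p,.077))
# grey pad centroid in both views -> height
G=lambda h,s,v:(s<45)&(v>100)&(v<215)
a,qa=blob(T,(386,230,406,258),G); b,qb=blob(S,(340,170,375,188),G)
print("pad",a,qa,b,qb,tri(T,a,S,b))
```

```text
T [416.4 183.8] 5 [ 0.59613675 -0.18201981  0.077     ]
S [301.3 168.9] 10 [ 0.59066715 -0.18673036  0.077     ]
pad [394.82492582 243.61127596] [386 232  17  26 337] [357.48677249 180.2010582 ] [345 175  25  12 189] (array([ 0.45317434, -0.10541851,  0.12137813]), np.float64(0.0025174905991640546))
```

Run:
```python
from h import *
T=robot.camera("top")
g=T["img"][180:206,405:435].mean(2)
# subpixel column of the line per image row
for r in range(5,18):
    row=g[r]; w=np.clip(row[9:20]-90,0,None); w[np.abs(np.arange(11)-w[2:8].argmax()-2)>2]=0
    u=405+9+(w*np.arange(11)).sum()/max(w.sum(),1); print(180+r,round(u,2),row[7:20].astype(int),plane(T,u,180+r,.1085)[:2].round(4))
t=lambda x,y:((x+.5)/4.5-.5+370,(y+.5)/4.5-.5+165)
for a,b,z in[((222,140),(222,93),.1085),((90,75),(335,80),.078),((82,222),(355,229),.118),((355,229),(361,400),.118)]:
    d=plane(T,*t(*b),z)-plane(T,*t(*a),z); print(np.arctan2(d[1],d[0]))
```

```text
185 419.04 [181 169 163 152 134 143 177 187 165 158 181 191 187] [ 0.5838 -0.1813]
186 418.96 [176 164 155 137 111 135 184 194 160 140 169 181 173] [ 0.5815 -0.1807]
187 418.87 [160 146 129 107  89 130 186 196 157 123 147 166 166] [ 0.5792 -0.1801]
188 418.78 [125 107  91  77  79 130 186 196 156 108 123 148 160] [ 0.5769 -0.1796]
189 418.7 [ 89  79  71  65  76 130 186 196 156  98  94 118 142] [ 0.5746 -0.179 ]
190 418.67 [ 75  72  68  64  76 130 186 196 155  94  75  87 111] [ 0.5723 -0.1786]
191 418.67 [ 74  72  68  63  76 130 186 196 156  94  71  73  85] [ 0.57   -0.1783]
192 418.68 [ 75  73  68  63  76 130 186 196 155  95  71  70  74] [ 0.5676 -0.1779]
193 418.67 [ 75  73  68  64  77 130 186 196 155  94  72  71  72] [ 0.5653 -0.1775]
194 418.66 [ 75  73  68  64  75 125 178 189 149  91  71  72  72] [ 0.563  -0.1771]
195 418.72 [ 75  75  69  63  70 102 145 155 123  83  71  72  73] [ 0.5607 -0.1769]
196 418.64 [ 75  74  69  64  67  79  99 104  90  75  71  73  72] [ 0.5584 -0.1764]
197 414.0 [76 75 70 65 67 72 77 78 75 71 72 72 73] [ 0.5574 -0.1657]
-0.15410978274110895
-1.7126419364026608
-1.717597255968592
3.011028634848725
```

The pointer heading is -0.155 against a keeper yaw of about -0.147, so it points at the mark. The pad height (0.121 m) agrees with a shut cover.

```bash
python3 -c "
from rig import robot
print(robot.hand_in())"
```

```text
the job is handed in; nothing more can be done
None
```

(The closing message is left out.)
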